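# Send the bronze sleeve to the drying end of the drip rail

### The arm

A 6-joint arm with a two-finger parallel gripper is mounted at the origin on a cart in front of the work surface, level with it; the furniture and walls round the work are solid. World frame = base frame: x ahead of the robot, y to its left, z up, the work surface at z = 0. Lengths are in mm, angles in rad, forces in N, time in s.
With the tool pointing down it reaches from about 275 to 750 mm from the base axis. Payload 10.2 kg.
Tool frame: the origin (TCP) lies between the finger pads; the fingertips stand 17 mm ahead of it and the grasp point (between the pads) lies 2 mm behind it; y points along the fingers, x is the direction in which the jaws open and shut, and the axes are right-handed (so a half turn about y gives the same grasp; the last joint's range is limited). The gripper opens to 85 mm and grips with 20 to 120 N. Pads are 22 mm wide; open, the fingers measure 114 mm over their backs; the gripper's body (76 mm by 85 mm) begins 54 mm behind the grasp point. The pads swing forward as they close: fully open they stand 13 mm farther back than shut.
Start: joints at [-1.492, 0.313, 1.498, -0, 1.331, -0.223], TCP at [156.038, -501.282, 248.294] pointing down, gripper open.
Joint ranges: [-2.94, 2.94], [-0.97, 2.17], [0.19, 2.56], [-1.23, 4.37], [0.02, 3.11], [-2.88, 2.88]. Speed limits (rad/s): [2.39, 2.39, 3.01, 3.14, 3.14, 3.14].

### API

Orientations are given as a unit quaternion [w, x, y, z].
In Python, from rig import ctrl gives the robot as it stands.
- The arm moves only by the tool jog_arm, never from a script. Its argument "targets" is a list of rows, each an object with "offset": the shift along the tool's x, y, z in m, a list of three; "yaw": the turn about the tool's y in rad. In form: [{"offset": [dx, dy, dz], "yaw": yaw}, ...]. A call has 1 to 12 rows; each row is the pose to reach, as a shift and turn from the pose measured when the call began, along the tool's axes at that moment; what a row does not reach only later rows make up. A row lasts 1/12 s, in which the tool goes at most 41.7 mm and 7.16 degrees, less where a joint would pass 70% of its speed; a pose out of reach is approached as far as the arm can. A call with a gripper value outside its range is refused whole. "fingers" is the finger opening in m, from 0 to 0.0854, set as the call begins (left out, the last holds). The fingers move at their own pace and stop on an object; "grip_force" is the grip in N (left out, the last holds). Time passes only in rows, so rows that repeat a pose let the fingers close. It gives the time, the measured TCP pose, the force and the opening at its end, in the units of the state.
- ctrl.sense(): the state, without advancing time (a new reading comes with each control period).
- ctrl.capture(name): name is "scene" or "top"; returns a dict with "img" (384x512x3 uint8, red, green, blue), "intrinsics" (3x3 intrinsics, pixels), "T" (4x4, takes a point from camera to world coordinates). Camera axes: x right, y up, looking along -z (the intrinsics and any distortion apply to the point x, -y, -z); pixel columns grow to the right and rows downward; lengths in mm; the calibration is good to about 2 mm. A picture is of the moment at which its call begins. There is no depth.
- ctrl.finish_job(): hands the job in, once; it reports no verdict.
Trained networks look in the newest picture that a camera, given by its name, has taken for a name from the list of things; names that differ only in an ending like _2 or _b are one class to them, and where a whole thing is asked for, a point or a joint stands for the part that bears it (a point fixed in the world has none). Each returns a list of dicts, best first, with "score" (0 to 1); they miss things now and then, are a little off and sometimes report something else, mostly with a low value. They report only what shows in the picture. A call takes as long as a camera call. They do not tell look-alikes from the thing itself.
- ctrl.boxes_of(camera, target): "box" ([left, top, right, bottom] in pixels, round what is visible of it).
- ctrl.regions_of(camera, target): "region" (384x512 bool, what is visible of it) and "box" ([left, top, right, bottom] in pixels, round what is visible of it).
The state is a dict: "time_s": time; "joints": joint angles; "dq": joint speeds; "tau": joint torques, N m; "eef_pos": TCP position; "ee_rot": TCP orientation; "force": force on the tool from outside, world axes, zero at the start; "wrist_torque": the same for the moment, N m; "grip_width": opening from 0.0 (shut) to 1.0 (fully open).
Only numpy, scipy, OpenCV 4.12 (cv2) and the standard library are available. Lean on these libraries where they do the work, as an engineer would, in place of code of your own. Each camera call takes 0.05 s, during which the arm holds its last target.

### The job

The bronze sleeve hanging on the bent drip rail has been treated and has to go to the drying end. Slide it along the rail, round both bends, until it is up against the red stop collar above the steel pan, and leave it hanging there, released. Leave the pan standing where it is.

Things in the scene. Friction and masses are not known exactly. Their poses are not given: they have to be found in the camera images.
- sleeve_center (a point): centre of the loose bronze sleeve: plain tube, outer diameter 52 mm, bore 30 mm, 24 mm long, about 0.25 kg; own y = bore axis. Threaded on the rail's 10 mm rod, it cannot come off; at rest it hangs with the top of its bore on the rod, its centre 10 mm below the rod's centreline. It slides freely and can be gripped from above across its diameter, fingers either side of the rod
- rail: fixed Z-shaped rail: level rod, centreline 160 mm up, on posts at its two ends only. Origin on the surface below the middle leg's middle, z up. In mm: near leg at x=-50 from the black collar's face (y=140, sleeve starts here) to y=0; middle leg at y=0; far leg at x=50 from y=0 to the red collar's face (y=-150). Corners square, rounded to centreline radius 35. Collars 34 across, grey feet 68
- rail_bend1 (a point): point on the rod's centreline height (160 mm up) where the straight lines of the near leg and the middle leg meet (the rounded bend passes 14 mm inside it); axes as the rail's
- rail_bend2 (a point): the same for the middle leg and the far leg
- rail_stop (a point): on the rod's centreline, at the face of the red stop collar that the sleeve must come up against; axes as the rail's (the sleeve arrives moving along -y). With the sleeve touching the stop its centre is at y = +12 mm, z = -10 mm from here
- pan: loose open round steel pan with a bright blue bottom, 66 mm across, 50 mm high, standing on the surface below the far leg near the red stop; origin at the centre of its underside
Mind the look-alikes: they are no part of the job. Leave any green look-alike of the pan alone.

How it is judged (in metres and radians):
At the end, for the whole second after the job is handed in: The sleeve hangs at rest on the far leg with its end at the red stop collar (gap under 10 mm), released; the pan still stands upright within 30 mm of where it was (y of sleeve_center in the frame of rail_stop between 0 and 0.022 m and distance between sleeve_center and rail_stop below 0.035 m and linear speed of sleeve below 0.05 m/s and angle between pan's own z axis and vertical below 0.2 rad and distance of pan from where it was at the start of the episode below 0.03 m); the robot touches nothing.
It also fails if it takes over 45 s, if anything falls off the work surface, if the arm or the gripper's body presses on something with over 40 N, if the wrist force passes 120 N, or if a joint passes its speed limit or range.

## Working session

There is one attempt and no reset: what is moved stays moved. The work goes in short steps, Python scripts to look and compute and a tool call to move; the robot and the scene stay as the last step left them, time stands still between calls to the robot, and variables do not carry over. Pictures are saved under pics/ and viewed, and the job is handed in when it is done.

Besides the shell and the picture viewer there is one more tool, called after ">>>" as a command line: name --argument value ..., lists and objects as JSON in quotes. jog_arm: Moves the arm, as the interface text tells. Its arguments: {"type":"object","properties":{"targets":{"type":"array"},"fingers":{"type":"number"},"grip_force":{"type":"number"}},"required":["targets"]}

```bash
mkdir -p pics; ls
python3 - <<'E'
from rig import ctrl
import cv2,numpy as np
s=ctrl.sense();print({k:np.round(v,3).tolist() for k,v in s.items()})
for n in("scene","top"):
    c=ctrl.capture(n);cv2.imwrite(f"pics/{n}0.png",cv2.resize(c["img"][:,:,::-1],(800,600),interpolation=cv2.INTER_CUBIC))
    np.savez(f"{n}0.npz",**{k:c[k] for k in("img","intrinsics","T")})
    print(n,c.keys(),c["intrinsics"].tolist(),np.round(c["T"],4).tolist())
    for t in("sleeve_center","rail","pan"):
        print(t,[(np.round(b["box"]).tolist(),round(b["score"],2)) for b in ctrl.boxes_of(n,t)])
E
```

```text
pics
{'time_s': 0.0, 'joints': [-1.492, 0.313, 1.498, -0.0, 1.331, -0.223], 'dq': [0.0, -0.0, -0.001, -0.001, -0.001, 0.001], 'tau': [-0.002, -41.227, -25.974, -0.0, 0.004, -0.0], 'eef_pos': [156.014, -501.042, 247.734], 'ee_rot': [0.57, -0.569, 0.419, -0.419], 'force': [-0.017, -0.115, -0.394], 'wrist_torque': [0.031, -0.007, -0.036], 'grip_width': 0.999}
scene dict_keys(['img', 'intrinsics', 'T']) [[393.5621159442361, 0.0, 254.4813374780885], [0.0, 393.5621159442361, 197.97622313328395], [0.0, 0.0, 1.0]] [[-0.7513, 0.3246, -0.5746, 77.4796], [-0.6595, -0.3375, 0.6717, 506.0194], [0.0241, 0.8836, 0.4677, 531.2023], [0.0, 0.0, 0.0, 1.0]]
sleeve_center [([221.0, 213.0, 250.0, 240.0], 0.7)]
rail [([168.0, 167.0, 314.0, 326.0], 0.7)]
pan [([259.0, 186.0, 286.0, 211.0], 0.93), ([261.0, 220.0, 291.0, 247.0], 0.66)]
top dict_keys(['img', 'intrinsics', 'T']) [[391.20340868330817, 0.0, 255.348223010687], [0.0, 391.20340868330817, 191.6389934903994], [0.0, 0.0, 1.0]] [[-0.0214, 0.9882, -0.1514, 434.895], [-0.9996, -0.0187, 0.0197, -62.0336], [0.0166, 0.1517, 0.9883, 980.2778], [0.0, 0.0, 0.0, 1.0]]
sleeve_center [([179.0, 212.0, 196.0, 237.0], 0.77)]
rail [([138.0, 188.0, 316.0, 234.0], 0.95)]
pan [([310.0, 149.0, 334.0, 177.0], 0.79), ([262.0, 190.0, 287.0, 218.0], 0.69)]
```

View pics/scene0.png

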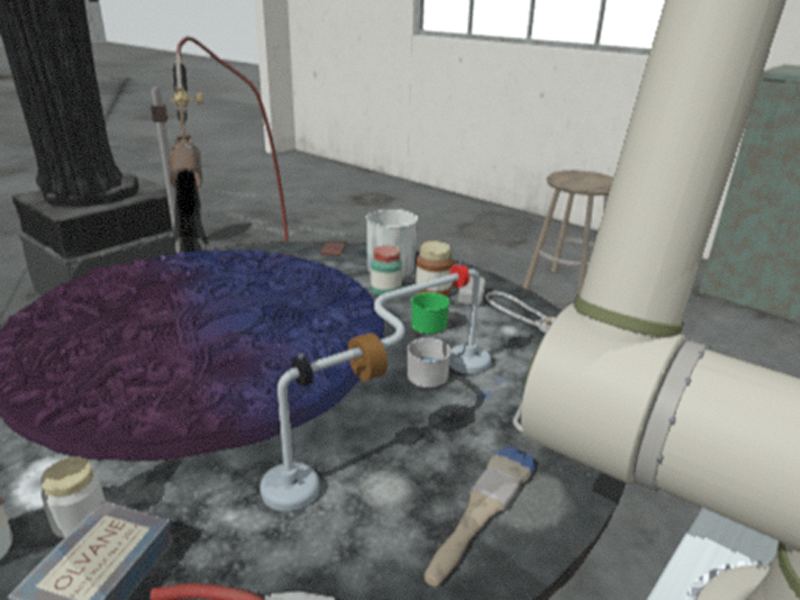

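View pics/top0.png

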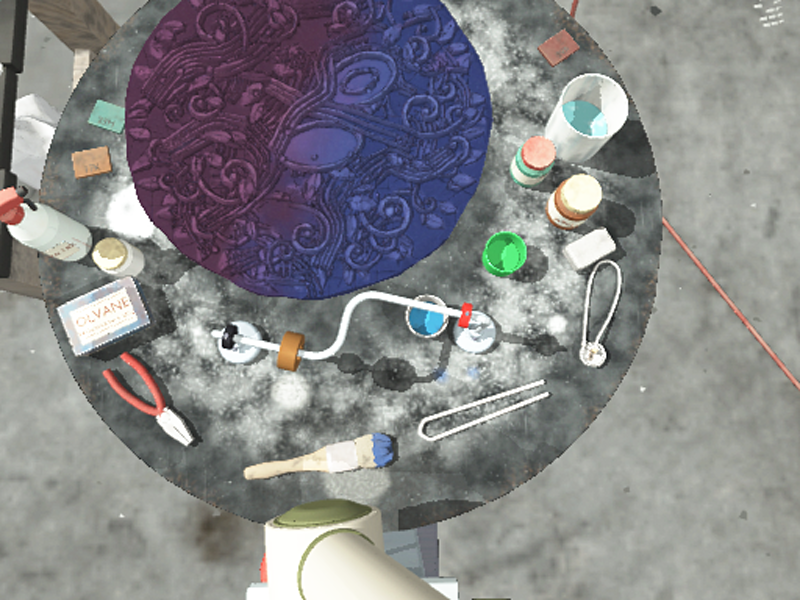

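Run:
```python
import cv2,numpy as np
a=np.load("top0.npz")["img"][140:270,120:350,::-1];b=np.load("scene0.npz")["img"][150:340,150:340,::-1]
cv2.imwrite("pics/topc.png",cv2.resize(a,None,fx=3.4,fy=3.4,interpolation=cv2.INTER_CUBIC))
cv2.imwrite("pics/scenec.png",cv2.resize(b,None,fx=3.1,fy=3.1,interpolation=cv2.INTER_CUBIC))
```

```text
(no output)
```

View pics/topc.png

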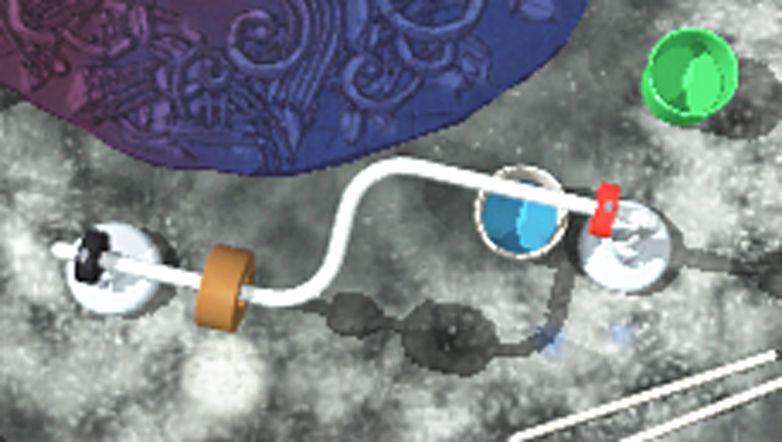

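View pics/scenec.png

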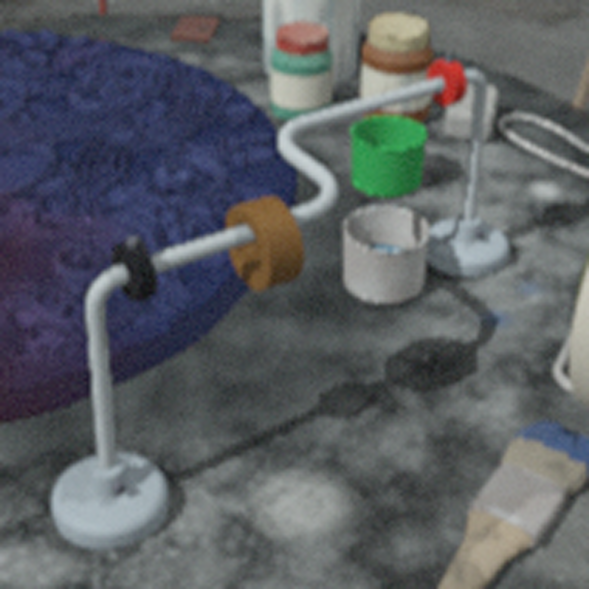

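The only bronze sleeve is at top (187,225) and scene (236,226). Its possible look-alikes are the black collar at top (147,216) and the red collar at top (298,202), and both are fixed. For the pan, the candidates are the steel one with the blue bottom at top (274,204) / scene (276,233) and the green look-alike at top (322,163) / scene (272,198). I choose the bronze sleeve and the steel pan, and the crops confirm both. Next I fit the rail's pose.

```bash
cat > h.py <<'E'
import numpy as np,cv2
from scipy.optimize import least_squares
def proj(c,P):
    P=np.atleast_2d(P);T=c["T"];q=(P-T[:3,3])@T[:3,:3]
    q=q*[1,-1,-1];u=q@c["intrinsics"].T;return u[:,:2]/u[:,2:]
def path(yend=-150,n=1.0):
    p=[]
    for y in np.arange(140,35,-n):p.append((-50,y))
    for a in np.arange(0,np.pi/2,n/35):p.append((-15-35*np.cos(a),35-35*np.sin(a)))
    for x in np.arange(-15,15,n):p.append((x,0))
    for a in np.arange(0,np.pi/2,n/35):p.append((15+35*np.sin(a),-35+35*np.cos(a)))
    for y in np.arange(-35,yend-.1,-n):p.append((50,y))
    return np.array(p)
def r2w(r,P):
    P=np.atleast_2d(P).astype(float);c,s=np.cos(r[2]),np.sin(r[2])
    z=P[:,2] if P.shape[1]>2 else np.full(len(P),160.)
    return np.c_[r[0]+c*P[:,0]-s*P[:,1],r[1]+s*P[:,0]+c*P[:,1],z]
def ray(c,uv,z):
    d=np.linalg.inv(c["intrinsics"])@[uv[0],uv[1],1];d=c["T"][:3,:3]@(d*[1,-1,-1]);o=c["T"][:3,3]
    return o+d*(z-o[2])/d[2]
E
cat > fit.py <<'E'
from h import *
C={n:dict(np.load(n+"0.npz")) for n in("top","scene")}
pk={"top":np.array([(130,267),(170,276),(265,297),(340,230),(380,172),(450,175),(520,190),(580,203)])/3.4+[120,140],
"scene":np.array([(180,256),(220,241),(310,213),(333,185),(300,150),(330,120),(380,105),(420,92)])/3.1+[150,150]}
ends={"top":[(106,262),(596,208)],"scene":[(154,262),(434,86)]}
off={"top":(3.4,[120,140]),"scene":(3.1,[150,150])}
P=path()
def f(r,cams=("top","scene")):
    o=[]
    for n in cams:
        q=proj(C[n],r2w(r,P))
        for p in pk[n]:
            o.append(np.min(np.hypot(*(q-p).T)))
        e=np.array(ends[n])/off[n][0]+off[n][1]
        o+=list(((proj(C[n],r2w(r,[(-50,140),(50,-150)]))-e)*.7).ravel())
    return np.array(o)
for cams in(("top",),("scene",),("top","scene")):
    s=least_squares(f,[430,-50,0.1],args=(cams,),diff_step=1e-4,loss="soft_l1");r=s.x;print(cams,np.round(r,3),np.round(f(r,cams),1))
np.save("rail.npy",r)
print("bend1,2,stop",np.round(r2w(r,[(-50,0),(50,0),(50,-150),(-50,140)]),1))
for n in C:
    k=4 if n=="top" else 4
    im=cv2.resize(C[n]["img"][:,:,::-1],None,fx=k,fy=k,interpolation=cv2.INTER_CUBIC)
    for p in proj(C[n],r2w(r,P)): cv2.circle(im,tuple(np.round((p+.5)*k).astype(int)),1,(0,0,255),-1)
    x,y=(130,150) if n=="top" else(160,160)
    cv2.imwrite(f"pics/fit_{n}.png",im[y*k:(y+140)*k,x*k:(x+195)*k])
E
python3 fit.py
```

```text
('top',) [435.113 -48.068  -0.774] [19.2  7.1 11.5 41.  55.9 49.9 46.7 49.2 18.   4.2 11.6 58.2]
('scene',) [ 5.2536e+02 -6.8730e+00 -2.5400e-01] [ 0.1  0.5  0.1  0.6  1.1  1.1  0.8  0.3 -0.8  0.7  2.7 -0.5]
('top', 'scene') [526.157  -6.439  -6.527] [ 0.   0.2  0.3  1.7  0.2  0.2  0.1  0.2 -0.3 -0.2  0.5 -0.   0.1  0.6
  0.1  0.4  1.4  1.4  1.2  0.7 -0.7  0.9  2.  -0.7]
bend1,2,stop [[ 477.6    5.6  160. ]
 [ 574.7  -18.5  160. ]
 [ 538.5 -164.1  160. ]
 [ 511.4  141.5  160. ]]
```

Run:
```python
from h import *
from rig import ctrl
r=np.load("rail.npy")
C={n:dict(np.load(n+"0.npz")) for n in("top","scene")}
for n in C:
    for t in("sleeve_center","pan"):
        for g in ctrl.regions_of(n,t):
            v,u=np.nonzero(g["region"]);m=(u.mean(),v.mean());z=150 if t[0]=="s" else 25
            w=ray(C[n],m,z);c,s=np.cos(r[2]),np.sin(r[2]);d=w[:2]-r[:2]
            print(n,t,np.round(m,1),np.round(w,1),"rail",np.round([c*d[0]+s*d[1],-s*d[0]+c*d[1]],1),round(g["score"],2))
```

```text
top sleeve_center [185.7 224.4] [494.7  70.2 150. ] rail [-49.   66.8] 0.55
top pan [272.2 203.5] [ 550.9 -121.9   25. ] rail [  51.8 -106.1] 0.76
top pan [322.5 161.9] [ 653.4 -251.    25. ] rail [ 182.5 -206.6] 0.72
scene pan [274.6 199.3] [ 654.7 -253.5   25. ] rail [ 184.3 -208.8] 0.89
```

View pics/fit_top.png

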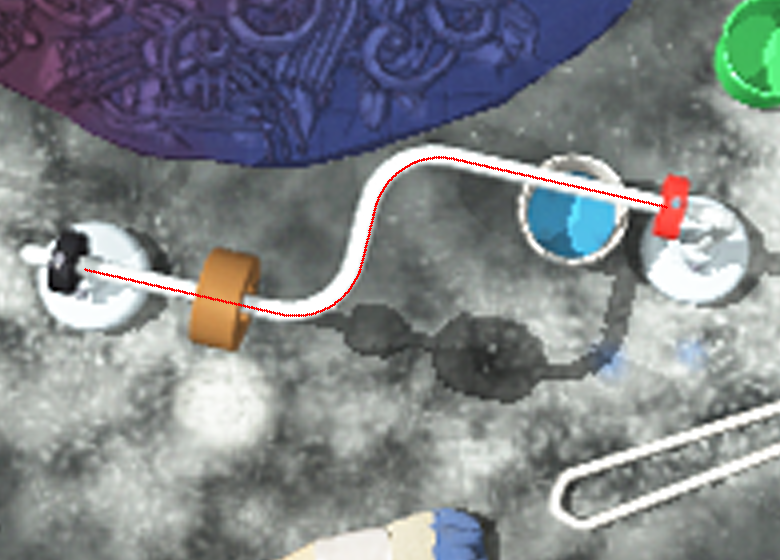

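View pics/fit_scene.png

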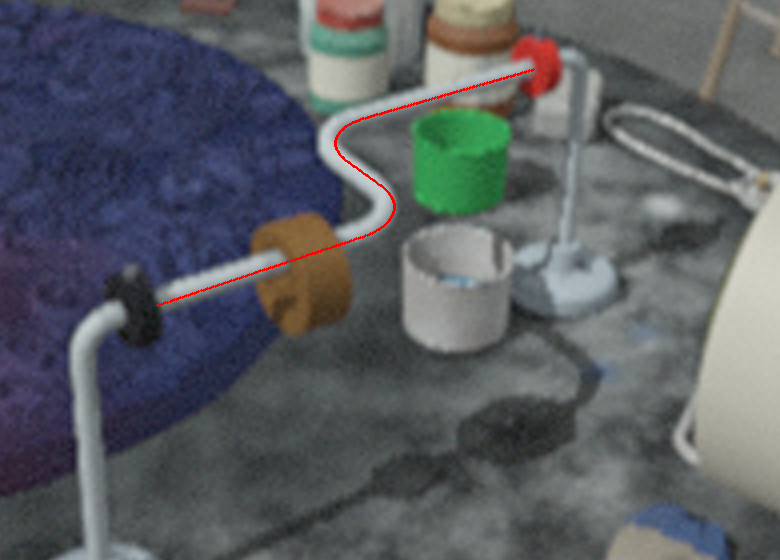

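Both overlays sit about 1 px to one side of the rod, so I refine the fit automatically against the bright rod pixels.

```bash
cat > fit2.py <<'E'
from h import *
from scipy.ndimage import map_coordinates
C={n:dict(np.load(n+"0.npz")) for n in("top","scene")}
r=np.load("rail.npy");r[2]=(r[2]+np.pi)%(2*np.pi)-np.pi
P=path()
def obs(n,r):
    q=proj(C[n],r2w(r,P));g=C[n]["img"].astype(float).min(2)
    t=np.gradient(q,axis=0);t/=np.hypot(*t.T)[:,None];nn=np.c_[-t[:,1],t[:,0]]
    o=np.arange(-7,7.1,.2);out=[]
    for i in range(14,len(P)-8,4):
        if abs(P[i,0]+50)<1 and 40<P[i,1]<92: continue
        pr=map_coordinates(g,[q[i,1]+o*nn[i,1],q[i,0]+o*nn[i,0]],order=1)
        # best edge pair: rod profile template width
        w=5/np.linalg.norm(1)*391/(880 if n=="top" else 640)
        best=None
        sc=[ (np.mean(pr[abs(o-c)<w])-np.mean(pr[(abs(o-c)>w+.6)&(abs(o-c)<w+2.2)])-.5*pr[abs(o-c)<w].std(),c) for c in np.arange(-4,4.1,.1)]
        s,c=max(sc)
        if s>50: out.append((i,c))
    return q,nn,out
def solve(r,cams):
  for it in range(4):
    obsd=[]
    for n in cams:
        q,nn,out=obs(n,r)
        for i,c in out: obsd.append((n,i,q[i]+c*nn[i],nn[i]))
    def res(x):
        o=[]
        for n in cams:
            S=[a for a in obsd if a[0]==n];qq=proj(C[n],r2w(x,P))
            for _,i,p,v in S: o.append((qq[i]-p)@v)
            e=np.array(ends[n])/off[n][0]+off[n][1]-.5*0
            o+=list(((proj(C[n],r2w(x,[(-50,140),(50,-150)]))-e)*1.5).ravel())
        return np.array(o)
    r=least_squares(res,r,loss="soft_l1",f_scale=.5).x
  return r,res(r),len(obsd)
ends={"top":[(106,262),(594,207)],"scene":[(154,262),(434,86)]}
off={"top":(3.4,[120,140]),"scene":(3.1,[150,150])}
for cams in(("top",),("scene",),("top","scene")):
    x,e,k=solve(r,cams);print(cams,np.round(x,3),k,"med|e|",np.median(abs(e)).round(2),np.percentile(abs(e),90).round(2))
r=x;np.save("rail.npy",r)
print(np.round(r2w(r,[(-50,0),(50,0),(50,-150),(-50,140)]),1))
for n in C:
    k=4
    im=cv2.resize(C[n]["img"][:,:,::-1],None,fx=k,fy=k,interpolation=cv2.INTER_CUBIC)
    for p in proj(C[n],r2w(r,P)): cv2.circle(im,tuple(np.round(p*k+1.5).astype(int)),1,(0,0,255),-1)
    x,y=(130,150) if n=="top" else(160,160)
    cv2.imwrite(f"pics/fit2_{n}.png",im[y*k:(y+140)*k,x*k:(x+195)*k])
E
python3 fit2.py
```

```text
('top',) [ 5.27924e+02 -3.02700e+00 -2.47000e-01] 67 med|e| 0.11 0.34
('scene',) [ 5.31063e+02 -5.33900e+00 -2.35000e-01] 52 med|e| 0.3 1.39
('top', 'scene') [ 5.28529e+02 -3.48400e+00 -2.53000e-01] 116 med|e| 0.29 0.7
[[ 480.1    9.   160. ]
 [ 576.9  -16.   160. ]
 [ 539.4 -161.2  160. ]
 [ 515.2  144.6  160. ]]
```

View pics/fit2_top.png

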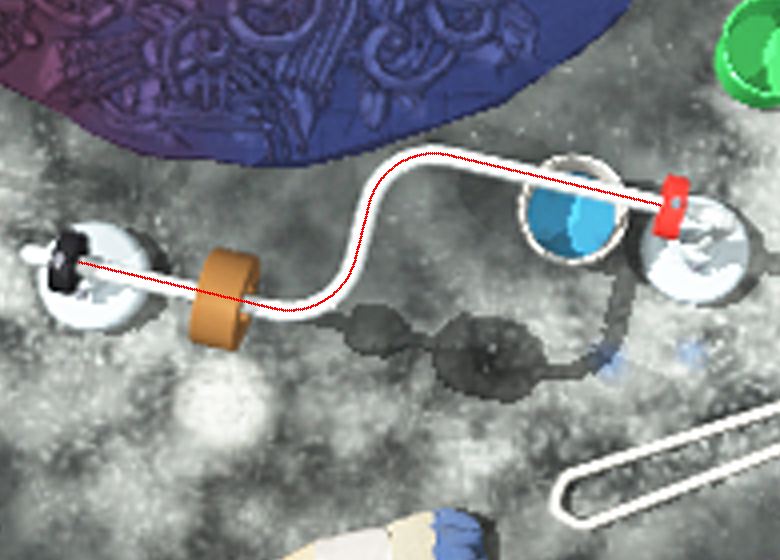

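View pics/fit2_scene.png

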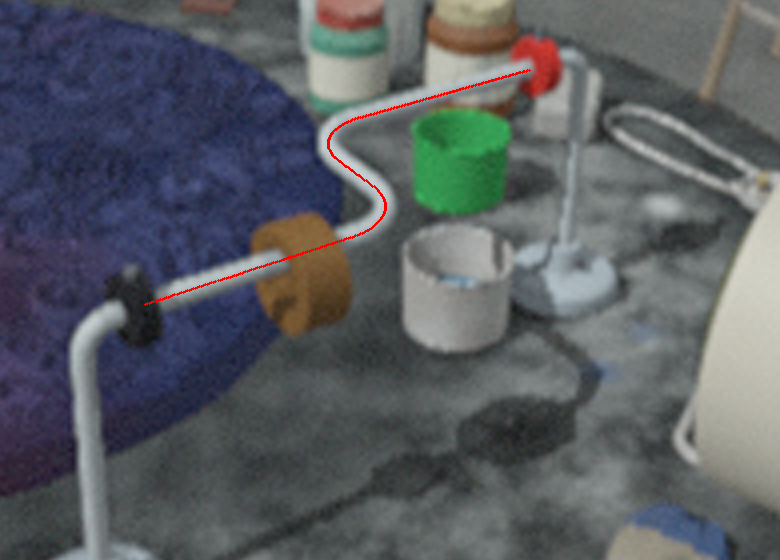

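```bash
cat >> h.py <<'E'
from scipy.spatial.transform import Rotation as R
def Rt(s):
    w,x,y,z=s["ee_rot"];return R.from_quat([x,y,z,w]).as_matrix()
def row(s,p,ang):
    """p world mm TCP, ang world angle of tool x (tool y down)."""
    M=Rt(s);o=M.T@(np.array(p)-s["eef_pos"])/1000
    a0=np.arctan2(M[1,0],M[0,0]);d=-(ang-a0);return o,(d+np.pi)%(2*np.pi)-np.pi
E
python3 - <<'E'
from h import *
from rig import ctrl
s=ctrl.sense();M=Rt(s);print(M.round(3));a=np.arctan2(M[1,0],M[0,0]);print("toolx ang",a, "a-q1",a-s["joints"][0])
C=dict(np.load("top0.npz"));r=np.array([528.3,-3.6,-.25]);np.save("rail.npy",r)
# predicted sleeve outline vs box [179,212,196,237]
t=np.linspace(0,2*np.pi,60)
for y in(60,66,70,74):
    Q=np.vstack([np.c_[-50+26*np.cos(t),np.full(60,y+d),150+26*np.sin(t)] for d in(-12,12)])
    q=proj(C,r2w(r,Q));print(y,q.min(0).round(1),q.max(0).round(1))
    S=dict(np.load("scene0.npz"));q=proj(S,r2w(r,Q));print("   scene",q.min(0).round(1),q.max(0).round(1))
E
```

```text
[[ 0.297  0.     0.955]
 [-0.955  0.     0.297]
 [-0.    -1.     0.   ]]
toolx ang -1.2689870704027917 a-q1 0.22340983989201546
60 [177.9 211.1] [196.2 237.8]
   scene [223.2 211.8] [249.7 243.1]
66 [175.1 210.5] [193.5 237.1]
   scene [220.4 212.6] [246.9 244.1]
70 [173.2 210.1] [191.7 236.7]
   scene [218.5 213.2] [245.  244.8]
74 [171.3 209.6] [189.9 236.3]
   scene [216.6 213.8] [243.1 245.5]
```

Run:
```python
from h import *
from rig import ctrl
s=ctrl.sense();r=np.load("rail.npy")
g=r2w(r,[(-50,61,145)])[0];print(g)
for p in [(330,-200,250),(g[0],g[1],250)]:
    print(p,[np.round(v,3) for v in row(s,p,-.25)])
```

```text
[494.94602043  67.87385569 145.        ]
(330, -200, 250) [array([-0.236, -0.002,  0.256]), np.float64(-1.019)]
(np.float64(494.9460204289936), np.float64(67.87385568707548), 250) [array([-0.443, -0.002,  0.493]), np.float64(-1.019)]
```

>>> jog_arm --targets '[{"offset": [-0.03,-0.002,0.033],"yaw": -0.1},{"offset": [-0.057,-0.002,0.063],"yaw": -0.2},{"offset": [-0.086,-0.002,0.095],"yaw": -0.3},{"offset": [-0.114,-0.002,0.127],"yaw": -0.4},{"offset": [-0.143,-0.002,0.159],"yaw": -0.5},{"offset": [-0.171,-0.002,0.19],"yaw": -0.6},{"offset": [-0.2,-0.002,0.222],"yaw": -0.7},{"offset": [-0.228,-0.002,0.254],"yaw": -0.8},{"offset": [-0.257,-0.002,0.286],"yaw": -0.9},{"offset": [-0.285,-0.002,0.317],"yaw": -1.019},{"offset": [-0.314,-0.002,0.349],"yaw": -1.019},{"offset": [-0.342,-0.002,0.38],"yaw": -1.019}]' --fingers 0.0854 --grip_force 30

```text
time_s: 1.6
eef_pos: [412.1, -69.4, 250.6]
ee_rot: [-0.701, 0.702, -0.088, 0.088]
force: [0.1, -0.8, 0.4]
grip_width: 0.997
```

Run:
```python
from h import *
from rig import ctrl
s=ctrl.sense();print(s["time_s"],s["eef_pos"],s["joints"]);r=np.load("rail.npy")
g=r2w(r,[(-50,61,250)])[0]
print(g,[np.round(v,3) for v in row(s,g,-.25)])
```

```text
1.6 [412.08023215 -69.42474146 250.62647325] [-4.48915356e-01  7.08047966e-02  1.78765701e+00 -3.45605689e-05
  1.28217184e+00 -1.99499044e-01]
[494.94602043  67.87385569 250.        ] [array([0.046, 0.001, 0.154]), np.float64(0.001)]
```

>>> jog_arm --targets '[{"offset": [0.009,0.001,0.031],"yaw": 0},{"offset": [0.018,0.001,0.062],"yaw": 0},{"offset": [0.028,0.001,0.093],"yaw": 0},{"offset": [0.037,0.001,0.124],"yaw": 0},{"offset": [0.046,0.001,0.154],"yaw": 0},{"offset": [0.046,0.001,0.154],"yaw": 0},{"offset": [0.046,0.001,0.154],"yaw": 0}]'

```text
time_s: 2.18
eef_pos: [494.8, 69.4, 249.3]
ee_rot: [-0.702, 0.702, -0.087, 0.087]
force: [0.8, -0.5, 0.5]
grip_width: 1.0
```

Run:
```python
from h import *
from rig import ctrl
s=ctrl.sense();print(s["time_s"],s["eef_pos"]);r=np.load("rail.npy")
g=r2w(r,[(-50,61,145)])[0]
print([np.round(v,4) for v in row(s,g,-.25)])
for n in("scene","top"):
    c=ctrl.capture(n);k=3;x,y=(150,90) if n=="scene" else (90,120)
    im=cv2.resize(c["img"][:,:,::-1],None,fx=k,fy=k)
    cv2.imwrite(f"pics/{n}1.png",im[y*k:(y+200)*k,x*k:(x+260)*k])
```

```text
2.1833 [494.79401191  69.40191615 249.26403381]
[array([ 0.0005,  0.1043, -0.0014]), np.float64(0.003)]
```

View pics/scene1.png

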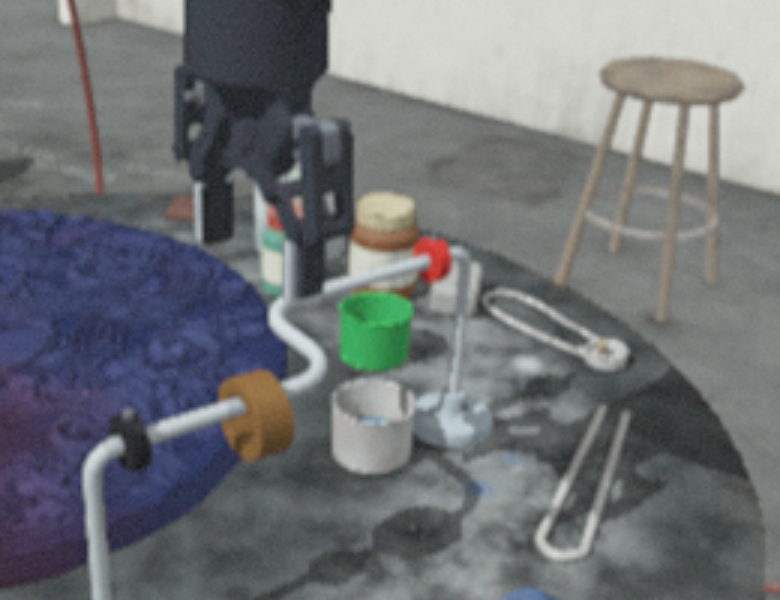

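View pics/top1.png

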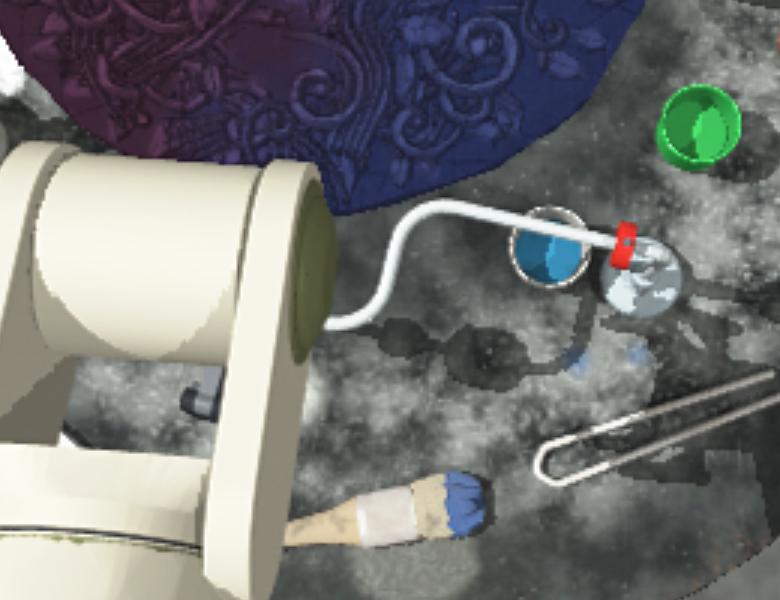

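Scene shows the open gripper above the sleeve at crop (265,230), with the sleeve at (256,415). The top view of the sleeve is hidden by the arm. I descend with the jaws open.

>>> jog_arm --targets '[{"offset": [0.0005,0.02,-0.0015],"yaw": 0.003},{"offset": [0.0005,0.04,-0.0015],"yaw": 0.003},{"offset": [0.0005,0.06,-0.0015],"yaw": 0.003},{"offset": [0.0005,0.08,-0.0015],"yaw": 0.003},{"offset": [0.0005,0.095,-0.0015],"yaw": 0.003},{"offset": [0.0005,0.104,-0.0015],"yaw": 0.003},{"offset": [0.0005,0.104,-0.0015],"yaw": 0.003}]'

```text
time_s: 2.87
eef_pos: [493.6, 65.6, 144.3]
ee_rot: [-0.701, 0.702, -0.09, 0.089]
force: [0.5, 0.6, 0.4]
grip_width: 1.0
```

Run:
```python
from h import *
from rig import ctrl
s=ctrl.sense();print(s["time_s"],s["eef_pos"],s["force"])
for n in("scene",):
    c=ctrl.capture(n);k=4;x,y=(150,90) if n=="scene" else (90,120)
    im=cv2.resize(c["img"][:,:,::-1],None,fx=k,fy=k,interpolation=cv2.INTER_CUBIC)
    cv2.imwrite(f"pics/{n}2.png",im[(y+40)*k:(y+180)*k,x*k:(x+190)*k])
```

```text
2.8667 [493.64025216  65.5899287  144.28146145] [0.5184317  0.61042045 0.39256922]
```

View pics/scene2.png

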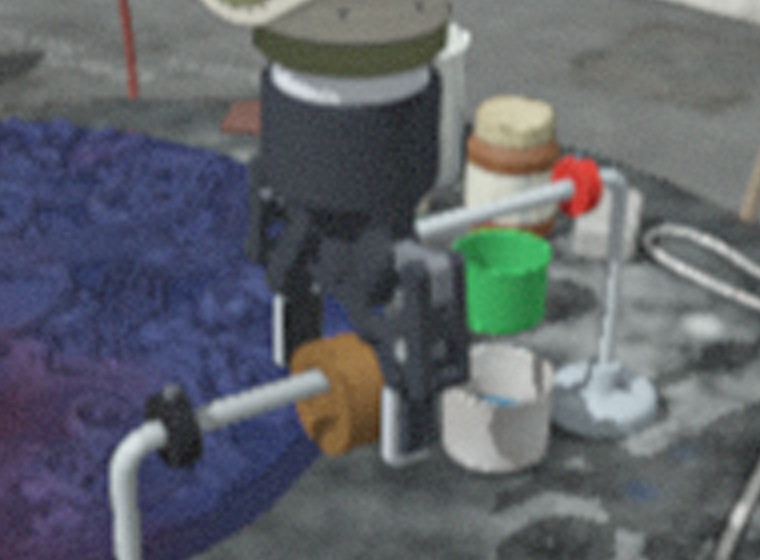

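>>> jog_arm --targets '[{"offset": [0.0005,0,0.0025],"yaw": 0},{"offset": [0.0005,0,0.0025],"yaw": 0},{"offset": [0.0005,0,0.0025],"yaw": 0},{"offset": [0.0005,0,0.0025],"yaw": 0},{"offset": [0.0005,0,0.0025],"yaw": 0},{"offset": [0.0005,0,0.0025],"yaw": 0},{"offset": [0.0005,0,0.0025],"yaw": 0},{"offset": [0.0005,0,0.0025],"yaw": 0},{"offset": [0.0005,0,0.0025],"yaw": 0},{"offset": [0.0005,0,0.0025],"yaw": 0}]' --fingers 0.04 --grip_force 30

```text
time_s: 3.75
eef_pos: [495.7, 68.0, 146.5]
ee_rot: [-0.701, 0.702, -0.089, 0.09]
force: [-2.5, 0.1, 6.1]
grip_width: 0.588
```

```bash
cat > look.py <<'E'
from h import *
from rig import ctrl
import sys
tag=sys.argv[1]
s=ctrl.sense();r=np.load("rail.npy");d=np.array(s["eef_pos"])[:2]-r[:2];c_,s_=np.cos(r[2]),np.sin(r[2]);M=Rt(s)
print(s["time_s"],np.round(s["eef_pos"],1),"rail",np.round([c_*d[0]+s_*d[1],-s_*d[0]+c_*d[1]],1),"ang-rel",round(np.arctan2(M[1,0],M[0,0])-r[2],3),"F",np.round(s["force"],1),"w",s["grip_width"])
for n in sys.argv[2:]:
    c=ctrl.capture(n);k=4;x,y=(150,130) if n=="scene" else (130,130)
    im=cv2.resize(c["img"][:,:,::-1],None,fx=k,fy=k,interpolation=cv2.INTER_CUBIC)
    cv2.imwrite(f"pics/{n}{tag}.png",im[y*k:(y+140)*k,x*k:(x+190)*k])
E
python3 look.py 3 scene
```

```text
3.75 [495.7  68.  146.5] rail [-49.3  61.3] ang-rel -0.004 F [-2.5  0.1  6.1] w 0.5879304882308815
```

View pics/scene3.png

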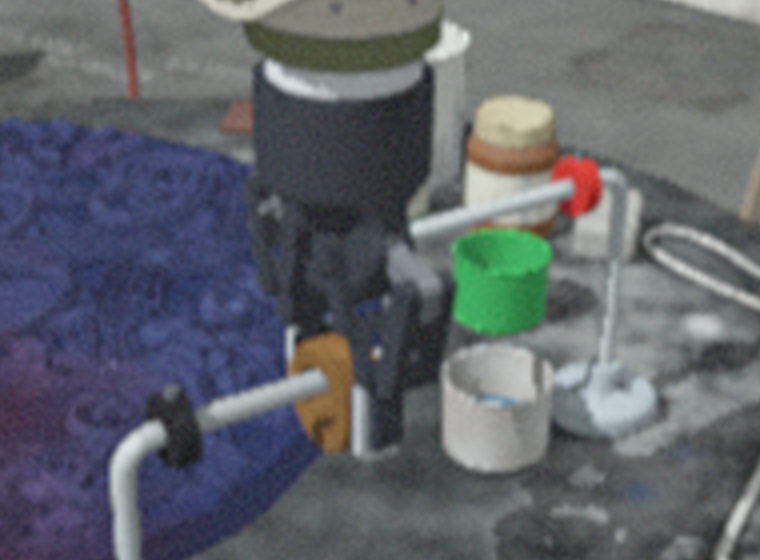

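The grip width of 50 mm and the small upward force suggest the pads sit above the sleeve's diameter. I reopen a little, go 7 mm lower and grip again.

>>> jog_arm --targets '[{"offset": [-0.0005,0,0],"yaw": 0},{"offset": [-0.0005,0,0],"yaw": 0},{"offset": [-0.0005,0.003,0],"yaw": 0},{"offset": [-0.0005,0.007,0],"yaw": 0},{"offset": [-0.0005,0.007,0],"yaw": 0}]' --fingers 0.07

```text
time_s: 4.22
eef_pos: [494.8, 68.1, 138.5]
ee_rot: [-0.701, 0.702, -0.09, 0.089]
force: [0.2, -0.0, -0.6]
grip_width: 0.821
```

>>> jog_arm --targets '[{"offset": [0,0,0],"yaw": 0},{"offset": [0,0,0],"yaw": 0},{"offset": [0,0,0],"yaw": 0},{"offset": [0,0,0],"yaw": 0},{"offset": [0,0,0],"yaw": 0},{"offset": [0,0,0],"yaw": 0},{"offset": [0,0,0],"yaw": 0}]' --fingers 0.04 --grip_force 30

```text
time_s: 4.8
eef_pos: [494.8, 68.2, 138.4]
ee_rot: [-0.701, 0.702, -0.09, 0.089]
force: [-0.3, 0.0, -2.4]
grip_width: 0.591
```

```bash
python3 look.py 4 scene
```

```text
4.8 [494.8  68.2 138.4] rail [-50.2  61.2] ang-rel -0.004 F [-0.3  0.  -2.4] w 0.5913053187228923
```

View pics/scene4.png

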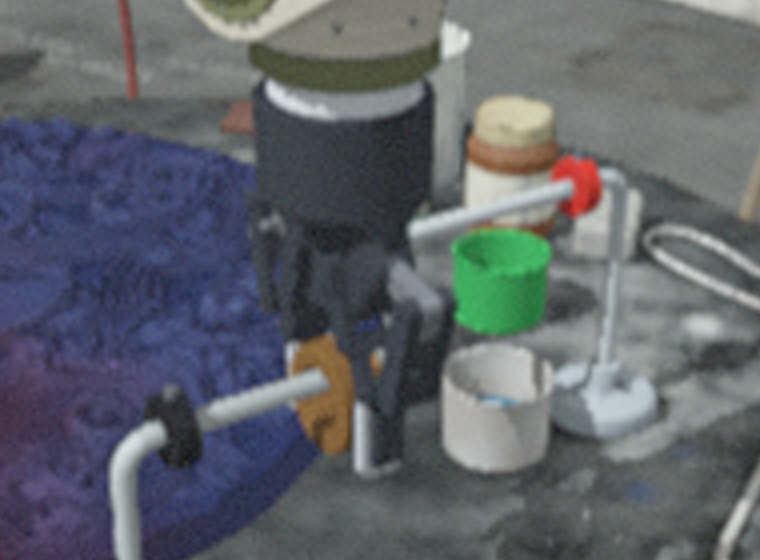

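Gripped at 52 mm with almost no force. I lift 9 mm so the bore centres on the rod, and go along to the start of bend 1.

>>> jog_arm --targets '[{"offset": [0,-0.003,0],"yaw": 0},{"offset": [0,-0.006,0],"yaw": 0},{"offset": [0,-0.009,0],"yaw": 0},{"offset": [0,-0.009,-0.006],"yaw": 0},{"offset": [0,-0.009,-0.013],"yaw": 0},{"offset": [0,-0.009,-0.02],"yaw": 0},{"offset": [0,-0.009,-0.026],"yaw": 0},{"offset": [0,-0.009,-0.026],"yaw": 0}]'

```text
time_s: 5.52
eef_pos: [488.0, 41.8, 147.3]
ee_rot: [-0.701, 0.702, -0.09, 0.09]
force: [-0.2, -0.3, -2.8]
grip_width: 0.59
```

```bash
cat > plan.py <<'E'
from h import *
from rig import ctrl
import sys
P=path(-140,.1);L=np.r_[0,np.cumsum(np.hypot(*np.diff(P,axis=0).T))]
T=np.gradient(P,axis=0)
z=float(sys.argv[1]);step=float(sys.argv[2]);n=int(sys.argv[3]);yend=float(sys.argv[4]) if len(sys.argv)>4 else -140
s=ctrl.sense();r=np.load("rail.npy");c_,s_=np.cos(r[2]),np.sin(r[2]);d=np.array(s["eef_pos"])[:2]-r[:2]
me=np.array([c_*d[0]+s_*d[1],-s_*d[0]+c_*d[1]])
i=np.argmin(np.hypot(*(P-me).T));print("now",me.round(1),"path",P[i].round(1),"L",L[i].round(1))
for k in range(1,n+1):
    j=min(np.searchsorted(L,L[i]+k*step),len(P)-1)
    if P[j,0]>49.9 and P[j,1]<yend: j=np.argmin(abs(P[:,1]-yend)+100*(P[:,0]<49.9))
    # smoothed tangent: jaw dir = rail x when tangent=-y
    a=np.arctan2(T[j,1],T[j,0])+np.pi/2
    o,w=row(s,r2w(r,[(P[j,0],P[j,1],z)])[0],r[2]+a)
    print(np.round(o,4).tolist(),round(w,3),P[j].round(0))
E
python3 look.py 5 scene top; python3 plan.py 148 4 12
```

```text
5.5167 [488.   41.8 147.3] rail [-50.3  34. ] ang-rel -0.005 F [-0.2 -0.3 -2.8] w 0.5899013438023892
now [-50.2  34.9] path [-50.   34.9] L 105.1
[0.0005, -0.0006, -0.0041] -0.124 [-50.  31.]
[0.0012, -0.0006, -0.008] -0.239 [-49.  27.]
[0.0024, -0.0006, -0.0118] -0.353 [-48.  23.]
[0.004, -0.0006, -0.0155] -0.467 [-46.  19.]
[0.006, -0.0006, -0.019] -0.582 [-44.  16.]
[0.0084, -0.0006, -0.0222] -0.696 [-42.  13.]
[0.0111, -0.0006, -0.0251] -0.81 [-39.  10.]
[0.0142, -0.0006, -0.0277] -0.924 [-36.   7.]
[0.0175, -0.0006, -0.0299] -1.039 [-33.   5.]
[0.021, -0.0006, -0.0317] -1.153 [-29.   3.]
[0.0248, -0.0006, -0.0331] -1.267 [-26.   2.]
[0.0287, -0.0006, -0.0341] -1.382 [-22.   1.]
```

View pics/scene5.png

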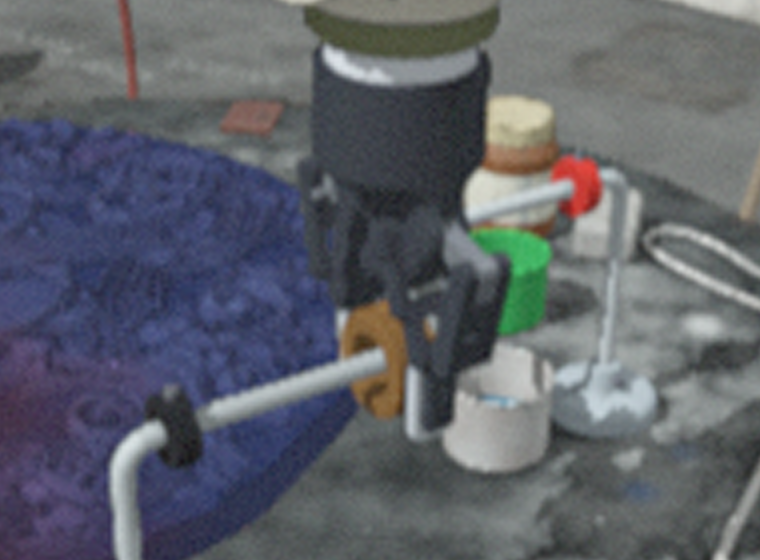

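Scene shows the sleeve carried along, with the rod centred in its bore at crop (380,360). The force is just the sleeve's weight, so I start bend 1.

>>> jog_arm --targets '[{"offset": [0.0005,-0.0005,-0.004],"yaw": -0.1},{"offset": [0.001,-0.0005,-0.008],"yaw": -0.22},{"offset": [0.0024,-0.0005,-0.012],"yaw": -0.34},{"offset": [0.004,-0.0005,-0.0155],"yaw": -0.46},{"offset": [0.006,-0.0005,-0.019],"yaw": -0.58},{"offset": [0.0084,-0.0005,-0.022],"yaw": -0.7},{"offset": [0.011,-0.0005,-0.025],"yaw": -0.81},{"offset": [0.011,-0.0005,-0.025],"yaw": -0.81}]'

```text
time_s: 6.28
eef_pos: [492.9, 15.4, 147.9]
ee_rot: [-0.679, 0.68, 0.195, -0.195]
force: [0.4, 0.1, -2.4]
grip_width: 0.593
```

```bash
python3 look.py 6 scene top; python3 plan.py 148 4 12
```

```text
6.2833 [492.9  15.4 147.9] rail [-39.    9.6] ang-rel 0.809 F [ 0.4  0.1 -2.4] w 0.5932738369609953
now [-39.5  10. ] path [-39.5  10. ] L 132.9
[0.0002, -0.0002, -0.0041] -0.112 [-36.   7.]
[0.0009, -0.0002, -0.0081] -0.227 [-33.   5.]
[0.002, -0.0002, -0.0119] -0.341 [-30.   3.]
[0.0035, -0.0002, -0.0156] -0.455 [-26.   2.]
[0.0055, -0.0002, -0.0191] -0.57 [-22.   1.]
[0.0078, -0.0002, -0.0223] -0.684 [-18.   0.]
[0.0105, -0.0002, -0.0253] -0.769 [-14.   0.]
[0.0133, -0.0002, -0.0281] -0.769 [-10.   0.]
[0.0161, -0.0002, -0.031] -0.769 [-6.  0.]
[0.0188, -0.0002, -0.0339] -0.769 [-2.  0.]
[0.0216, -0.0002, -0.0368] -0.769 [2. 0.]
[0.0244, -0.0002, -0.0396] -0.769 [6. 0.]
```

View pics/scene6.png

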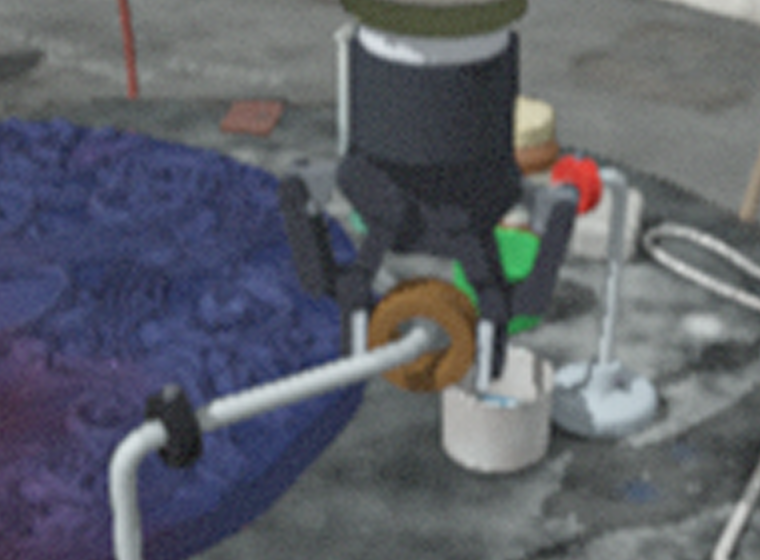

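View pics/top6.png

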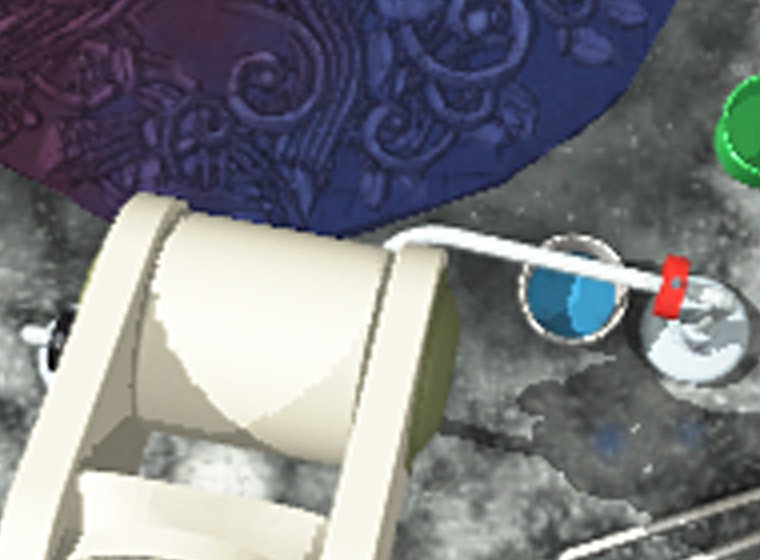

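The rod is centred in the bore at mid-bend, scene crop (425,335). I carry on to the middle leg.

>>> jog_arm --targets '[{"offset": [0.0002,0,-0.004],"yaw": -0.112},{"offset": [0.0009,0,-0.008],"yaw": -0.227},{"offset": [0.002,0,-0.012],"yaw": -0.341},{"offset": [0.0035,0,-0.0156],"yaw": -0.455},{"offset": [0.0055,0,-0.019],"yaw": -0.57},{"offset": [0.0078,0,-0.0223],"yaw": -0.684},{"offset": [0.0105,0,-0.0253],"yaw": -0.769},{"offset": [0.0133,0,-0.028],"yaw": -0.769},{"offset": [0.016,0,-0.031],"yaw": -0.769},{"offset": [0.0188,0,-0.034],"yaw": -0.769},{"offset": [0.0216,0,-0.0368],"yaw": -0.769},{"offset": [0.0244,0,-0.0396],"yaw": -0.769}]'

```text
time_s: 7.38
eef_pos: [534.5, -5.1, 147.8]
ee_rot: [0.559, -0.559, -0.433, 0.434]
force: [-0.6, 0.6, -3.4]
grip_width: 0.59
```

```bash
python3 look.py 7 scene; python3 plan.py 148 4 12
```

```text
7.3833 [534.5  -5.1 147.8] rail [6.3 0.1] ang-rel 1.569 F [-0.6  0.6 -3.4] w 0.5901536612188192
now [6.9 0. ] path [6.9 0. ] L 181.9
[-0.0, -0.0002, -0.0041] -0.001 [11.  0.]
[-0.0, -0.0002, -0.0081] -0.0 [15.  0.]
[-0.0002, -0.0002, -0.0121] 0.113 [19. -0.]
[-0.0009, -0.0002, -0.016] 0.227 [23. -1.]
[-0.002, -0.0002, -0.0198] 0.342 [27. -2.]
[-0.0036, -0.0002, -0.0235] 0.456 [30. -4.]
[-0.0055, -0.0002, -0.027] 0.57 [34. -6.]
[-0.0079, -0.0002, -0.0302] 0.685 [37. -8.]
[-0.0106, -0.0002, -0.0332] 0.799 [ 40. -11.]
[-0.0136, -0.0002, -0.0358] 0.913 [ 43. -14.]
[-0.0169, -0.0002, -0.0381] 1.027 [ 45. -17.]
[-0.0204, -0.0002, -0.0399] 1.142 [ 47. -20.]
```

View pics/scene7.png

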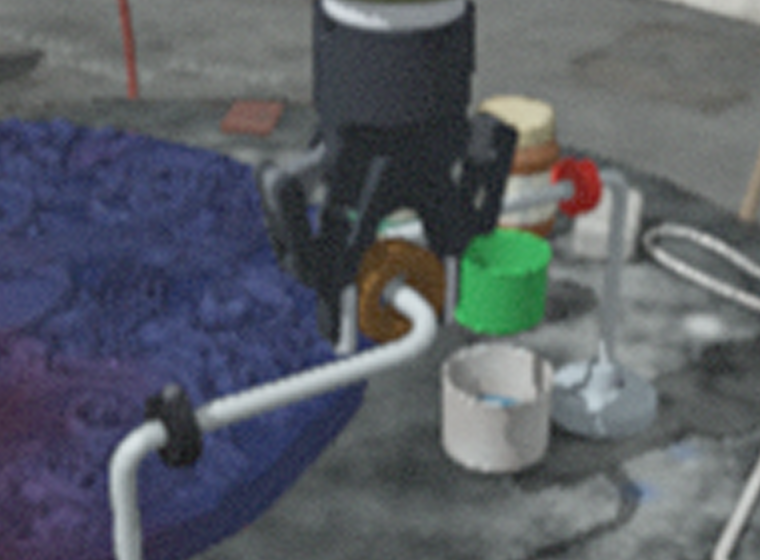

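The sleeve is past bend 1 and on the middle leg at scene crop (400,290), with no contact force. Next is bend 2.

>>> jog_arm --targets '[{"offset": [0,0,-0.004],"yaw": 0},{"offset": [0,0,-0.008],"yaw": 0},{"offset": [-0.0002,0,-0.012],"yaw": 0.113},{"offset": [-0.0009,0,-0.016],"yaw": 0.227},{"offset": [-0.002,0,-0.0198],"yaw": 0.342},{"offset": [-0.0036,0,-0.0235],"yaw": 0.456},{"offset": [-0.0055,0,-0.027],"yaw": 0.57},{"offset": [-0.0079,0,-0.03],"yaw": 0.685},{"offset": [-0.0106,0,-0.033],"yaw": 0.8},{"offset": [-0.0136,0,-0.0358],"yaw": 0.913},{"offset": [-0.0169,0,-0.038],"yaw": 1.027},{"offset": [-0.0169,0,-0.038],"yaw": 1.027}]'

```text
time_s: 8.43
eef_pos: [568.0, -31.7, 147.7]
ee_rot: [-0.7, 0.7, 0.101, -0.101]
force: [0.8, -1.2, -2.6]
grip_width: 0.596
```

```bash
python3 look.py 8 scene; python3 plan.py 148 4 12
```

```text
8.4333 [568.  -31.7 147.7] rail [ 45.4 -17.4] ang-rel 0.538 F [ 0.8 -1.2 -2.6] w 0.5964940536854548
now [ 45.1 -17.1] path [ 45.1 -17.1] L 226.2
[-0.0003, -0.0003, -0.0041] 0.125 [ 47. -21.]
[-0.001, -0.0003, -0.008] 0.239 [ 48. -24.]
[-0.0022, -0.0003, -0.0118] 0.353 [ 49. -28.]
[-0.0038, -0.0003, -0.0155] 0.467 [ 50. -32.]
[-0.0058, -0.0003, -0.0189] 0.544 [ 50. -36.]
[-0.0078, -0.0002, -0.0224] 0.544 [ 50. -40.]
[-0.0099, -0.0002, -0.0258] 0.544 [ 50. -44.]
[-0.012, -0.0002, -0.0292] 0.544 [ 50. -48.]
[-0.014, -0.0002, -0.0326] 0.544 [ 50. -52.]
[-0.0161, -0.0002, -0.036] 0.544 [ 50. -56.]
[-0.0182, -0.0002, -0.0395] 0.544 [ 50. -60.]
[-0.0203, -0.0002, -0.0429] 0.544 [ 50. -64.]
```

View pics/scene8.png

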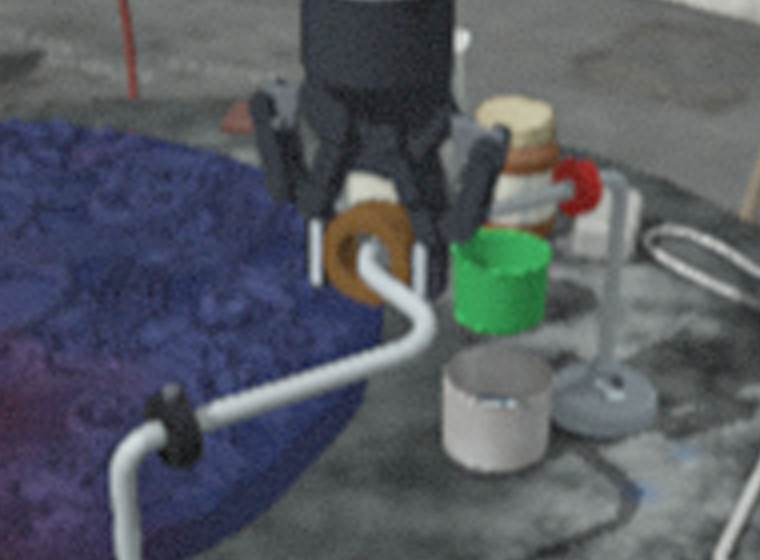

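Most of the way round bend 2 (sleeve at scene crop (368,250)), still no contact.

>>> jog_arm --targets '[{"offset": [-0.0003,0,-0.004],"yaw": 0.12},{"offset": [-0.001,0,-0.008],"yaw": 0.239},{"offset": [-0.0022,0,-0.012],"yaw": 0.353},{"offset": [-0.0038,0,-0.0155],"yaw": 0.467},{"offset": [-0.0058,0,-0.019],"yaw": 0.544},{"offset": [-0.0078,0,-0.0224],"yaw": 0.544},{"offset": [-0.01,0,-0.0258],"yaw": 0.544},{"offset": [-0.012,0,-0.0292],"yaw": 0.544},{"offset": [-0.014,0,-0.0326],"yaw": 0.544},{"offset": [-0.016,0,-0.036],"yaw": 0.544},{"offset": [-0.0182,0,-0.0395],"yaw": 0.544},{"offset": [-0.0203,0,-0.043],"yaw": 0.544}]'

```text
time_s: 9.48
eef_pos: [560.7, -78.8, 147.7]
ee_rot: [-0.701, 0.702, -0.088, 0.088]
force: [-0.1, 0.6, -3.0]
grip_width: 0.591
```

```bash
python3 look.py 9 scene top; python3 plan.py 148 6 12 -126
```

```text
9.4833 [560.7 -78.8 147.7] rail [ 50.  -64.9] ang-rel 0.001 F [-0.1  0.6 -3. ] w 0.5905322910023544
now [ 50.  -65.1] path [ 50.  -65.1] L 275.1
[-0.0, -0.0003, -0.006] -0.0 [ 50. -71.]
[-0.0, -0.0003, -0.012] -0.0 [ 50. -77.]
[-0.0, -0.0003, -0.018] -0.0 [ 50. -83.]
[-0.0, -0.0002, -0.024] -0.0 [ 50. -89.]
[-0.0, -0.0002, -0.03] -0.0 [ 50. -95.]
[-0.0, -0.0002, -0.036] -0.0 [  50. -101.]
[-0.0, -0.0002, -0.042] -0.0 [  50. -107.]
[-0.0, -0.0002, -0.048] -0.0 [  50. -113.]
[-0.0, -0.0002, -0.054] -0.0 [  50. -119.]
[-0.0, -0.0002, -0.06] -0.0 [  50. -125.]
[-0.0, -0.0002, -0.0609] -0.0 [  50. -126.]
[-0.0, -0.0002, -0.0609] -0.0 [  50. -126.]
```

View pics/scene9.png

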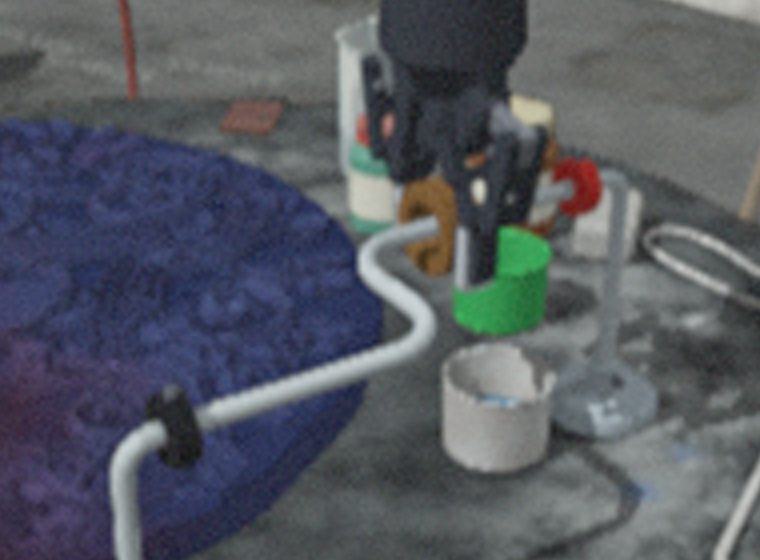

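It is on the far leg now, at scene crop (430,220). I run to about 12 mm short of the stop.

>>> jog_arm --targets '[{"offset": [0,0,-0.006],"yaw": 0},{"offset": [0,0,-0.012],"yaw": 0},{"offset": [0,0,-0.018],"yaw": 0},{"offset": [0,0,-0.024],"yaw": 0},{"offset": [0,0,-0.03],"yaw": 0},{"offset": [0,0,-0.036],"yaw": 0},{"offset": [0,0,-0.042],"yaw": 0},{"offset": [0,0,-0.048],"yaw": 0},{"offset": [0,0,-0.054],"yaw": 0},{"offset": [0,0,-0.06],"yaw": 0},{"offset": [0,0,-0.061],"yaw": 0},{"offset": [0,0,-0.061],"yaw": 0}]'

```text
time_s: 10.58
eef_pos: [545.5, -138.5, 147.8]
ee_rot: [-0.701, 0.702, -0.089, 0.088]
force: [0.5, 0.0, -2.3]
grip_width: 0.596
```

```bash
python3 look.py 10 scene top
```

```text
10.5833 [ 545.5 -138.5  147.8] rail [  50.  -126.5] ang-rel -0.001 F [ 0.5  0.  -2.3] w 0.5959890739311267
```

View pics/scene10.png

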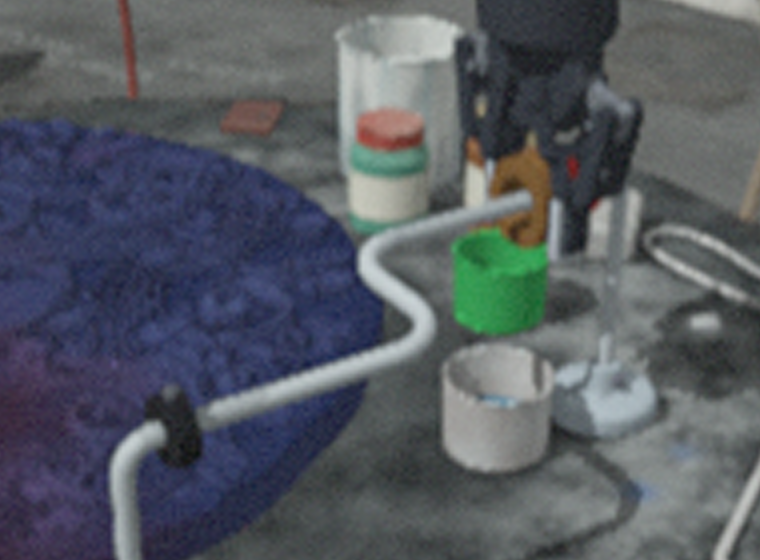

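Scene shows the sleeve at crop (520,200), just short of the collar. I creep on until the stop is felt in the force.

>>> jog_arm --targets '[{"offset": [0,0,-0.0015],"yaw": 0},{"offset": [0,0,-0.003],"yaw": 0},{"offset": [0,0,-0.0045],"yaw": 0},{"offset": [0,0,-0.006],"yaw": 0},{"offset": [0,0,-0.0075],"yaw": 0},{"offset": [0,0,-0.009],"yaw": 0},{"offset": [0,0,-0.009],"yaw": 0}]'

```text
time_s: 11.27
eef_pos: [543.3, -147.0, 147.8]
ee_rot: [-0.701, 0.702, -0.088, 0.088]
force: [0.1, 0.3, -2.5]
grip_width: 0.59
```

>>> jog_arm --targets '[{"offset": [0,0,-0.001],"yaw": 0},{"offset": [0,0,-0.002],"yaw": 0},{"offset": [0,0,-0.003],"yaw": 0},{"offset": [0,0,-0.003],"yaw": 0}]'

```text
time_s: 11.6
eef_pos: [542.5, -150.1, 147.8]
ee_rot: [-0.701, 0.702, -0.088, 0.088]
force: [-0.6, -0.4, -2.6]
grip_width: 0.595
```

```bash
python3 look.py 11
```

```text
11.6 [ 542.5 -150.1  147.8] rail [  50.  -138.4] ang-rel -0.001 F [-0.6 -0.4 -2.6] w 0.5952729794084288
```

No contact yet, so I go on in small steps.

>>> jog_arm --targets '[{"offset": [0,0,-0.001],"yaw": 0},{"offset": [0,0,-0.002],"yaw": 0},{"offset": [0,0,-0.002],"yaw": 0}]'

```text
time_s: 11.85
eef_pos: [542.2, -151.4, 147.8]
ee_rot: [0.702, -0.701, 0.088, -0.088]
force: [2.6, 4.0, -2.1]
grip_width: 0.591
```

```bash
python3 look.py 12 scene top
```

```text
11.85 [ 542.2 -151.4  147.8] rail [  50.  -139.7] ang-rel -0.001 F [ 2.6  4.  -2.1] w 0.5908472925454151
```

View pics/scene12.png

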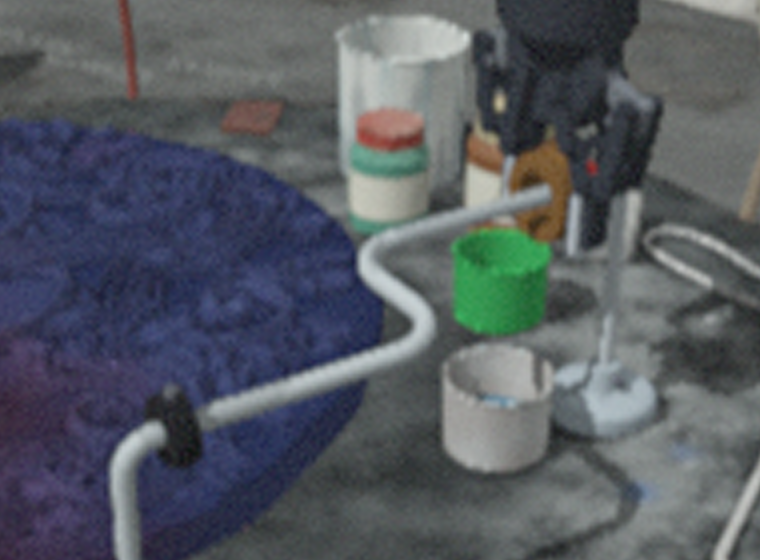

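View pics/top12.png

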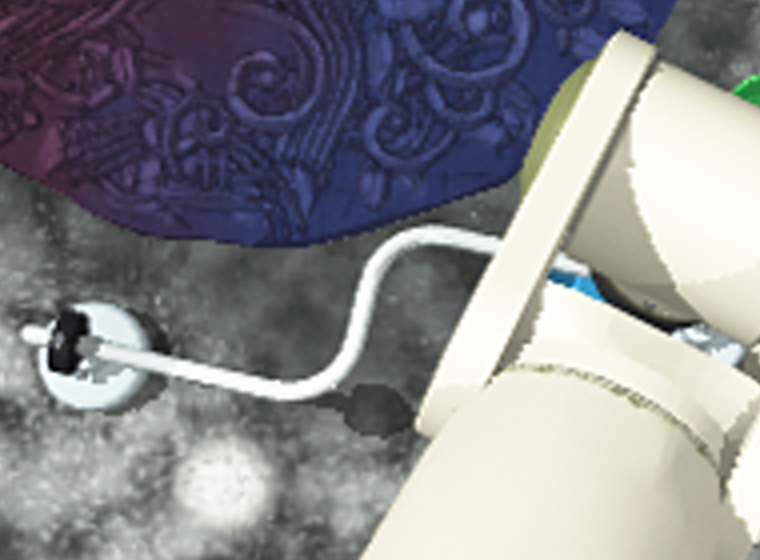

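The stop is touched: 4 N in +y at rail y = -139.7, where the model expects -138. I lower the sleeve 9 mm so it hangs on the rod, then open.

>>> jog_arm --targets '[{"offset": [0,0.002,0.0008],"yaw": 0},{"offset": [0,0.004,0.0008],"yaw": 0},{"offset": [0,0.006,0.0008],"yaw": 0},{"offset": [0,0.008,0.0008],"yaw": 0},{"offset": [0,0.009,0.0008],"yaw": 0},{"offset": [0,0.009,0.0008],"yaw": 0},{"offset": [0,0.009,0.0008],"yaw": 0}]'

```text
time_s: 12.53
eef_pos: [542.3, -150.7, 138.7]
ee_rot: [0.702, -0.701, 0.088, -0.088]
force: [0.3, -0.2, -2.9]
grip_width: 0.59
```

>>> jog_arm --targets '[{"offset": [0,0,0],"yaw": 0},{"offset": [0,0,0],"yaw": 0},{"offset": [0,0,0],"yaw": 0},{"offset": [0,0,0],"yaw": 0},{"offset": [0,0,0],"yaw": 0},{"offset": [0,0,0],"yaw": 0},{"offset": [0,0,0],"yaw": 0},{"offset": [0,0,0],"yaw": 0},{"offset": [0,0,0],"yaw": 0}]' --fingers 0.0854

```text
time_s: 13.28
eef_pos: [542.4, -150.7, 138.7]
ee_rot: [0.702, -0.701, 0.088, -0.088]
force: [0.4, -0.8, 0.7]
grip_width: 1.0
```

```bash
python3 look.py 13 scene
```

```text
13.2833 [ 542.4 -150.7  138.7] rail [  50. -139.] ang-rel -0.001 F [ 0.4 -0.8  0.7] w 1.0003318019275216
```

View pics/scene13.png

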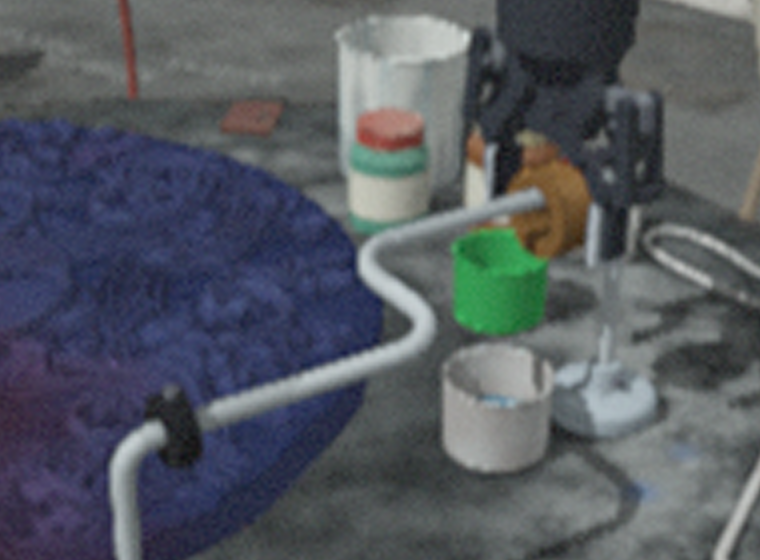

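Released, with the sleeve hanging at scene crop (550,210). I go straight up and then back towards the base to clear the view.

>>> jog_arm --targets '[{"offset": [0,-0.015,0],"yaw": 0},{"offset": [0,-0.035,0],"yaw": 0},{"offset": [0,-0.06,0],"yaw": 0},{"offset": [0,-0.085,0],"yaw": 0},{"offset": [0,-0.11,0],"yaw": 0},{"offset": [0,-0.12,0],"yaw": 0},{"offset": [-0.03,-0.12,0],"yaw": 0},{"offset": [-0.06,-0.12,0],"yaw": 0},{"offset": [-0.09,-0.12,0],"yaw": 0},{"offset": [-0.12,-0.12,0],"yaw": 0},{"offset": [-0.15,-0.12,0],"yaw": 0},{"offset": [-0.16,-0.12,0],"yaw": 0}]'

```text
time_s: 14.33
eef_pos: [384.6, -109.9, 258.1]
ee_rot: [0.702, -0.701, 0.089, -0.088]
force: [-0.4, -1.3, 0.1]
grip_width: 1.002
```

```bash
python3 look.py 14 scene top
python3 - <<'E'
from h import *
from rig import ctrl
r=np.load("rail.npy")
for n in("top","scene"):
    c=ctrl.capture(n)
    for t,z in(("sleeve_center",150),("pan",25)):
        for g in ctrl.regions_of(n,t):
            v,u=np.nonzero(g["region"]);w=ray(c,(u.mean(),v.mean()),z);a,b=np.cos(r[2]),np.sin(r[2]);d=w[:2]-r[:2]
            print(n,t,np.round(g["box"]),np.round(w[:2],1),"rail",np.round([a*d[0]+b*d[1],-b*d[0]+a*d[1]],1),round(g["score"],2))
    tt=np.linspace(0,2*np.pi,60)
    Q=np.vstack([np.c_[50+26*np.cos(tt),np.full(60,-138+e),150+26*np.sin(tt)] for e in(-12,12)])
    q=proj(c,r2w(r,Q));print("expected box at stop",q.min(0).round(1),q.max(0).round(1))
E
```

```text
14.3333 [ 384.6 -109.9  258.1] rail [-112.9 -138.5] ang-rel -0.001 F [-0.4 -1.3  0.1] w 1.002309041818274
top sleeve_center [282. 187. 297. 213.] [ 541.6 -148.6] rail [  48.7 -137.2] 0.54
top pan [308. 151. 334. 176.] [ 652.4 -250. ] rail [ 181.2 -208. ] 0.64
top pan [258. 186. 282. 219.] [ 550.6 -120. ] rail [  50.4 -107.2] 0.63
expected box at stop [280.4 186.9] [297.1 213.1]
scene sleeve_center [276. 168. 301. 193.] [ 542.8 -152.4] rail [  50.9 -140.6] 0.72
scene sleeve_center [168. 167. 312. 330.] [457.  128.1] rail [-101.7  109.9] 0.15
scene pan [260. 219. 290. 248.] [ 553.6 -124.7] rail [  54.5 -111.1] 0.93
scene pan [261. 187. 283. 214.] [ 651.1 -249.8] rail [ 179.9 -208.1] 0.87
expected box at stop [276.  169.8] [298.8 194.7]
```

View pics/scene14.png

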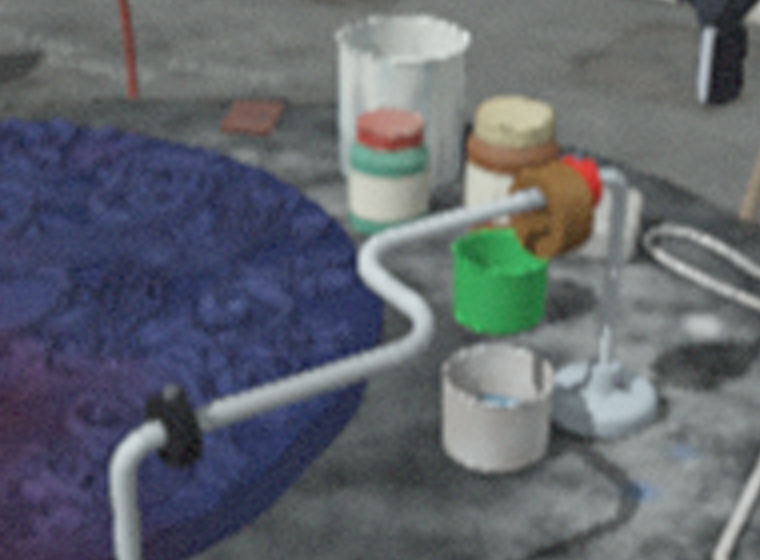

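View pics/top14.png

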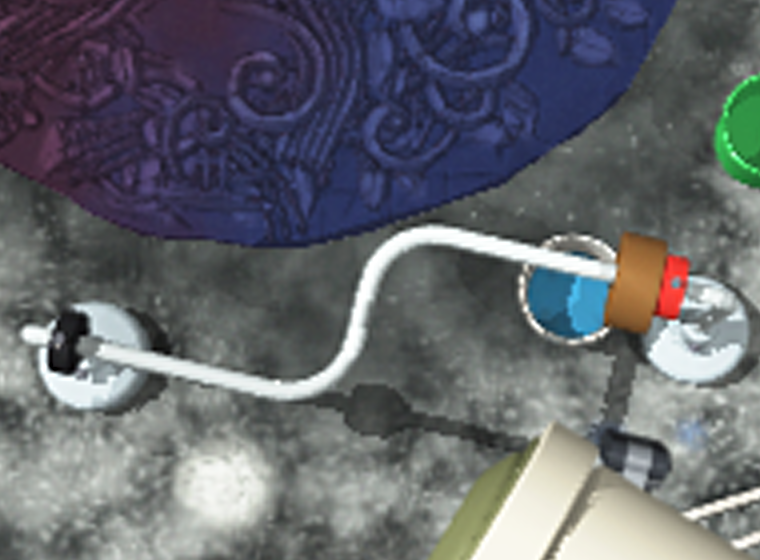

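Both views show the sleeve (top crop (640,280), scene crop (550,210)) flush against the red collar. The pan has not moved and the arm is clear.

>>> jog_arm --targets '[{"offset": [0,0,0],"yaw": 0},{"offset": [0,0,0],"yaw": 0},{"offset": [0,0,0],"yaw": 0},{"offset": [0,0,0],"yaw": 0}]'

```text
time_s: 15.07
eef_pos: [388.1, -111.3, 258.4]
ee_rot: [0.702, -0.701, 0.089, -0.088]
force: [0.6, 0.6, -0.6]
grip_width: 1.002
```

```bash
python3 -c "
from rig import ctrl
print(ctrl.finish_job())"
```

```text
the job is handed in; nothing more can be done
None
```

The bronze sleeve is hanging released against the red stop collar, and the job was handed in at about 15 s of the 45 s allowed. I gripped it from above, lifted it so the rod ran through the middle of the bore, and took it round both bends. I pushed on until the stop was felt (about 5 N), then lowered it onto the rod, let go and backed the arm away.

**Sleeve position:** the last pictures show it flush against the red collar. Its measured centre is at rail y = -137 mm from the top camera and -141 mm from the scene camera; -138 mm means touching. The stop was felt with the tool at y = -139.7 mm. These differences fit the roughly 2 mm camera calibration.

**Pan:** it stands upright. The top camera puts it within about 2 mm of where it started, which is measurement noise. There is no scene-camera comparison, because that camera's network missed the pan at the start.

**Other points:**
- The two cameras disagreed by about 3 mm on where the rail is, so I used a value between them.
- The first grip sat slightly high, and I redid it 7 mm lower.
- Each force reading I took stayed under about 7 N.

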